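# Shut and latch the gel polish case

## Robot

A 6-joint arm with a two-finger parallel gripper is mounted at the origin on the work surface. World frame = base frame: x ahead of the robot, y to its left, z up, the work surface at z = 0. Lengths are in m, angles in degrees, forces in N, time in s.
With the tool pointing down it reaches from about 0.3 to 0.75 m from the base axis. Payload 8.5 kg.
Tool frame: the origin (TCP) lies between the finger pads; the fingertips stand env.finger_overhang ahead of it and the grasp point (between the pads) lies 2 mm behind it (env.finger_overhang is the distance from the TCP to the fingertips, in m); z points along the fingers, y is the line along which they close (so a half turn about z gives the same grasp; the last joint's range is limited). The gripper opens to 85 mm and grips with 20 to 120 N. Pads are 22 mm wide; open, the fingers measure 114 mm over their backs; the gripper's body (76 mm by 85 mm) begins 54 mm behind the grasp point. The pads swing forward as they close: fully open they stand 13 mm farther back than shut.
Start: joints at [-81.492, 21.807, 74.336, -0, 83.858, -12.336], TCP at [0.196, -0.514, 0.214] pointing down, gripper open.
Joint ranges: [-178.18, 178.18], [-50.72, 133.34], [12.68, 142.11], [-81.47, 261.47], [9.98, 163.14], [-165.26, 165.26]. Speed limits (degrees/s): [136.94, 136.94, 180, 180, 180, 180].

## Interface

Orientations are given as a 3x3 rotation matrix whose columns are the frame's x, y, z axes.
In Python, from rig import env gives the robot as it stands. The module is installed in compiled form; this text tells all that it offers.
- The arm moves only by the tool jog_arm, never from a script. Its arguments are lists of equal length, an entry for each row: "hand": the finger opening in m, from 0 to 0.0854; "travel": the shift along the world's x, y, z in m, a list of three; "yaw": the turn about the world's z in rad. A call has exactly 5 rows; each row shifts and turns the commanded pose from where the row before left it; what a row does not reach is not made up. A row lasts 1/8 s, in which the tool goes at most 62.5 mm and 10.7 degrees, less where a joint would pass 70% of its speed; a pose out of reach is approached as far as the arm can. A call is refused whole if a number of a shift passes 0.0625 or a number of a turn 0.188, either way. A call with a gripper value outside its range is refused whole. The fingers move at their own pace and stop on an object; "grip_force" is the grip in N (left out, the last holds). Time passes only in rows, so rows that do not move let the fingers close, or fill a call up. It gives the time, the measured TCP pose, the force, the opening and the grip force at its end, in the units of the state.
- env.observe(): the state, without advancing time (a new reading comes with each control period).
- env.get_image(name): name is "scene" or "side" or "wrist"; returns the picture (400x640x3 uint8, red, green, blue); there is no depth.
- env.calibration(name): a dict with "fx", "fy", "cx", "cy" (pixels), "position" and "rotation" of the camera in the world; the wrist camera has in their place "hand_eye" (4x4, takes a point from camera to tool coordinates, whose origin is the TCP and whose axes are the flange's). Camera axes: x right, y down, z forward; pixel columns grow to the right and rows downward; lengths in m; the calibration is good to about 2 mm. A picture is of the moment at which its call begins: read the wrist's pose just before it. calibration takes no time and is no camera call.
- env.close_job(): hands the job in; it is judged then, once.
The state is a dict: "time_s": time; "q": joint angles; "qvel": joint speeds; "joint_efforts": joint torques, N m; "position": TCP position; "tool_rot": TCP orientation; "ft_force": force on the tool from outside, world axes, zero at the start; "wrist_torque": the same for the moment, N m; "grip_width": finger opening in m; "gripper_force": force on a finger pad.
Only numpy, scipy, OpenCV 4.12 (cv2) and the standard library are available. Lean on these libraries where they do the work, as an engineer would, in place of code of your own. Each camera call takes 0.05 s, during which the arm holds its last target. There are 200 camera calls.

## Task

Without gripping or lifting anything, push the lid of the white polish case shut with your fingertips. Then push the catch lever over its dead point so that it snaps down and locks on the closed lid. Leave the case where it stands, do not disturb the things around it, and finish clear of everything.

Things in the scene. Friction and masses are not known exactly. Their poses are not given: they have to be found in the camera images.
- case: White polish case, loose on the table, about 2 kg, full of black bottles: 160 (its x) by 200 (its y) by 100 mm high without the lid. Origin at the centre of its underside, z up. The lid hinge runs along the top edge at its +x side; the catch stands outside its -x side, in the middle of that side (y = 0).
- lid (a joint): Angle of the lid (rad): 0 shut, grows as it opens upward, up to 1.2. It starts part open and stays at any angle (stiff hinge: about 1 to 3 N pressed on the lid's top face 130 mm from the hinge moves it). Shut, its top face is 108 mm above the table.
- lid_hinge (a point): Point on the hinge axis, mid-length: in the case frame at (80, 0, 100) mm. Its z axis is the normal of the lid's outer (top) face, its -x axis points along the lid to the free edge. The axis of rotation is the case's y.
- lid_edge (a point): Middle of the free edge of the lid, on its outer (top) face; 166 mm along the lid from the hinge. The lid is a flat white board 164 x 204 mm, 8 mm thick; its underside lies in the hinge axis's plane, its outer face 8 mm above that. The point turns with the lid.
- catch (a joint): Lever angle (rad), turning about the case's y through catch_pivot. 0: open stop, leaning 0.7 away from the case; a spring holds it. 0.7: upright. 0.9: dead point. Pushed past that, the spring throws it on over the lid to 2.27: locked, level, its rubber foot on the shut lid. Let go before 0.9 it springs back. Needs 6 N square to the grip, 14 N if pushed level. Locked early, it stops the lid closing.
- catch_pivot (a point): The lever's pivot, in the case frame at (-100, 0, 118) mm, between two steel cheeks that reach 8 mm above it.
- catch_grip (a point): Centre of the lever's black round grip, 65 mm from the pivot. The grip is 18 mm in diameter and 40 mm long (45 to 85 mm from the pivot); below it the lever is a steel bar 14 mm wide and 6 mm thick. The point turns with the lever.
- jar: Bystander: black round gel jar with a white top, 62 mm across, 44 mm high, loose. Origin at the centre of its underside.
- glue: Bystander: small white dropper bottle with a dark band, 30 mm across, 70 mm high, loose. Origin at the centre of its underside.
- buffer: Bystander: pale nail buffer block 95 x 28 x 28 mm, lying, loose, its length along its x. Origin at the centre of its underside.

How it is judged (in metres and radians):
On the way, in this order (a step that is already met when the one before it is completed fails the run):
1. the lid is shut while the catch is still open (value of joint lid below 0.04 rad and value of joint catch below 0.9 rad), for 0.2 s.
2. the catch lever has snapped over and lies locked on the shut lid (value of joint catch above 2.15 rad and value of joint lid below 0.04 rad), for 0.2 s.
At the end, for the whole second after the job is handed in: The lid is shut (joint below 0.04 rad), the catch lever is locked over it (joint above 2.15 rad), the case stands flat within 25 mm of where it was, and the jar, dropper bottle and buffer are within 20 mm of where they were (all of step 2 and distance of case from where it was at the start of the episode below 0.025 m and linear speed of case below 0.02 m/s and angle between case's own z axis and vertical below 0.05 rad and distance of each of jar, glue, buffer from where it was at the start of the episode below 0.02 m); the robot touches nothing.
It fails at once if the case is lifted, tipped or shoved along the table (distance of case from where it was at the start of the episode above 0.025 m or angle between case's own z axis and vertical above 0.15 rad or height (world z) of case above 0.01 m).
It fails at once if the jar, dropper bottle or buffer is knocked, lifted or carried (distance of any of jar, glue, buffer from where it was at the start of the episode above 0.02 m).
It also fails if it takes over 45 s, if anything falls off the work surface, if the arm or the gripper's body presses on something with over 40 N, if the wrist force passes 120 N, or if a joint passes its speed limit or range.

## Working session

There is one attempt and no reset: what is moved stays moved. The work goes in short steps, Python scripts to look and compute and a tool call to move; the robot and the scene stay as the last step left them, time stands still between calls to the robot, and variables do not carry over. Pictures are saved under pics/ and viewed, at most 10 in all, crops included, and the job is handed in when it is done.

Besides the shell and the picture viewer there is one more tool, called after "Emit:" as name([rows], argument=value, ...), one row to a line, values as JSON. jog_arm: Moves the arm, as the interface text tells. Its arguments: {"type":"object","properties":{"hand":{"type":"array"},"travel":{"type":"array"},"yaw":{"type":"array"},"grip_force":{"type":"number"}},"required":["hand","travel","yaw"]}

```bash
mkdir -p pics; python3 - <<'E'
from rig import env
import cv2
s=env.observe();print(s['time_s'],s['position'],s['tool_rot'],s['ft_force'],s['grip_width'],env.finger_overhang)
for n in("scene","side"):
    cv2.imwrite(f"pics/{n}0.png",env.get_image(n)[:,:,::-1]);print(env.calibration(n))
E
```

```text
0.0 [ 0.19564153 -0.51369828  0.21368988] [[ 9.34566467e-01  3.55788518e-01 -2.23035126e-04]
 [ 3.55788454e-01 -9.34565385e-01  1.45528309e-03]
 [ 3.09332107e-04 -1.43941210e-03 -9.99998916e-01]] [0.2682059  0.10851753 0.08702697] 0.08545678349027502 0.017
{'fx': 377.5433037280137, 'fy': 377.5433037280137, 'cx': 314.27774735850767, 'cy': 206.12911755865306, 'position': array([0.96441272, 0.31905489, 0.70518832]), 'rotation': array([[-6.19764814e-01,  6.04311822e-01, -5.00698310e-01],
       [ 7.84787598e-01,  4.77208016e-01, -3.95450295e-01],
       [-3.80410245e-05, -6.38028003e-01, -7.70013160e-01]])}
{'fx': 361.9037728073405, 'fy': 361.9037728073405, 'cx': 318.6101003374693, 'cy': 193.43281705481124, 'position': array([ 0.53359024, -0.52281767,  0.45990701]), 'rotation': array([[ 0.99282797, -0.07034838,  0.09666292],
       [-0.1189517 , -0.50037603,  0.85759799],
       [-0.01196282, -0.8629455 , -0.50515538]])}
```

View pics/scene0.png

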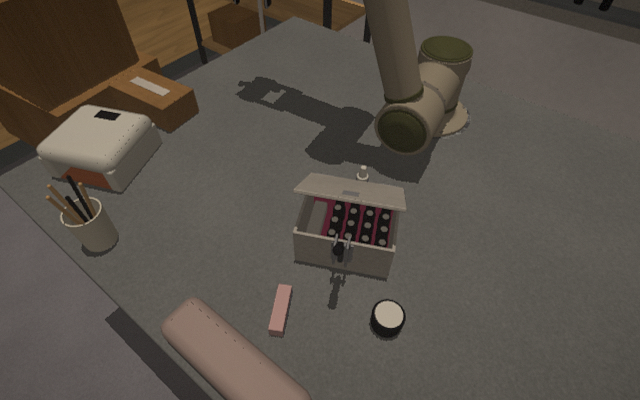

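View pics/side0.png

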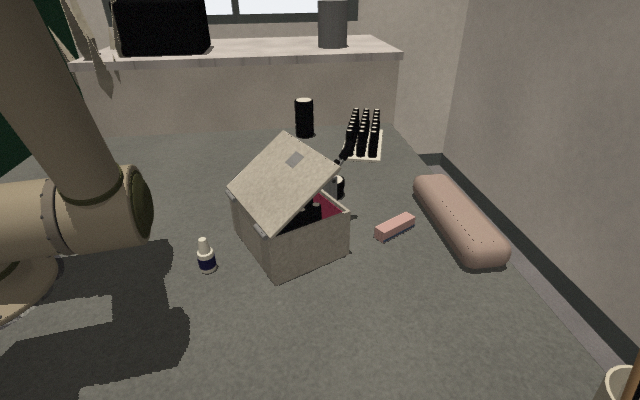

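The scene view shows the case at about (347,225), with its hinge to the rear, the catch lever at (340,248) and the glue at (362,173). The buffer is at (280,310) and the jar at (388,317). In the side view the lid is half open. I'll enlarge both.

```bash
python3 - <<'E'
import cv2
a=cv2.imread("pics/scene0.png")[155:345,260:420];cv2.imwrite("pics/c1.png",cv2.resize(a[:125],None,fx=4.8,fy=4.8,interpolation=cv2.INTER_CUBIC))
a=cv2.imread("pics/side0.png")[120:290,190:360];cv2.imwrite("pics/c2.png",cv2.resize(a,None,fx=3.5,fy=3.5,interpolation=cv2.INTER_CUBIC))
E
```

```text
(no output)
```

View pics/c1.png

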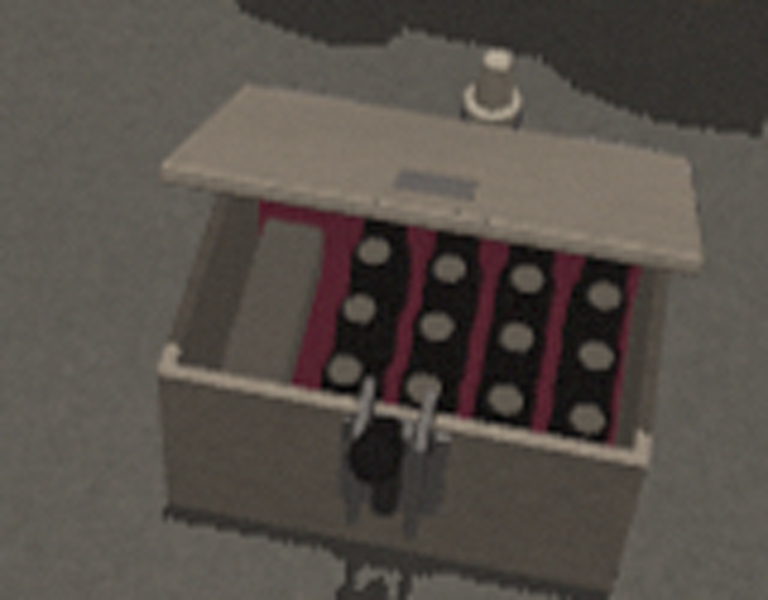

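View pics/c2.png

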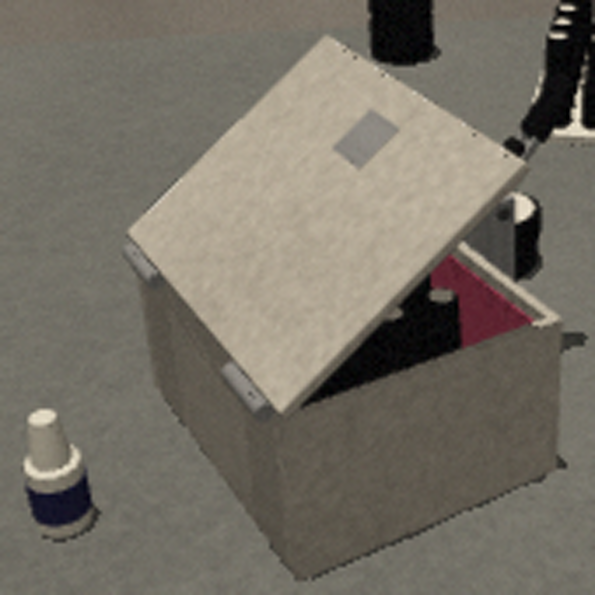

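The crops give clear corners of the case and lid: hinge edge, free edge, rim and base. In the side crop the glue stands about 50 mm off the hinge side. Next I'll fit pose and lid angle.

```bash
cat > m.py <<'E'
import numpy as np
from rig import env
from scipy.optimize import least_squares
C={n:env.calibration(n) for n in("scene","side")}
def proj(n,P):
    c=C[n];p=(np.atleast_2d(P)-c["position"])@c["rotation"]
    return np.c_[c["fx"]*p[:,0]/p[:,2]+c["cx"],c["fy"]*p[:,1]/p[:,2]+c["cy"]]
def ray(n,uv,z):
    c=C[n];d=c["rotation"]@[(uv[0]-c["cx"])/c["fx"],(uv[1]-c["cy"])/c["fy"],1]
    return c["position"]+d*(z-c["position"][2])/d[2]
def W(p,P):
    P=np.atleast_2d(P);c,s=np.cos(p[2]),np.sin(p[2])
    return np.c_[p[0]+c*P[:,0]-s*P[:,1],p[1]+s*P[:,0]+c*P[:,1],P[:,2]]
def lidpt(a,d,y,h=.008):  # d along lid from hinge
    return [.08-d*np.cos(a)+h*np.sin(a),y,.1+d*np.sin(a)+h*np.cos(a)]
def grip(t,r=.065):
    return [-.1+r*np.sin(t-.7),0,.118+r*np.cos(t-.7)]
E
cat > fit.py <<'E'
from m import *
S=lambda u,v:(260+u/4.8,155+v/4.8)
T=lambda u,v:(190+u/3.5,120+v/3.5)
obs=[("scene",S(160,368),(-.08,.1,.1)),("scene",S(648,463),(-.08,-.1,.1)),("scene",S(165,515),(-.08,.1,0)),
("scene",S(164,167),(.166,.102)),("scene",S(702,252),(.166,-.102)),("scene",S(248,85),(.002,.102)),("scene",S(688,157),(.002,-.102)),
("side",T(128,235),(.002,-.102)),("side",T(282,412),(.002,.102)),("side",T(325,37),(.166,-.102)),("side",T(525,163),(.166,.102)),
("side",T(300,578),(.08,.1,0)),("side",T(560,475),(-.08,.1,0)),("side",T(558,320),(-.08,.1,.1)),("side",T(158,385),(.08,-.1,0))]
def pred(p): return np.array([proj(n,W(p,P if len(P)==3 else lidpt(p[3],*P)))[0] for n,_,P in obs])
o=np.array([x[1] for x in obs])
best=min((least_squares(lambda p:(pred(p)-o).ravel(),[.5,-.05,y,.6],loss="soft_l1") for y in(-3,-1.5,0,1.5,2.5)),key=lambda r:r.cost)
p=best.x;print("pose",p.round(4),"yaw deg",np.degrees(p[2]))
print((pred(p)-o).round(1).tolist())
np.save("p.npy",p)
print("grip open px",proj("scene",W(p,grip(0))),"expect ~",S(376,450))
for t in (0,.7,.9):print("grip",t,W(p,grip(t)),"tip",W(p,grip(t,.085)))
print("edge",W(p,lidpt(p[3],.166,0)),"hinge",W(p,[.08,0,.1]))
print("axis x",np.cos(p[2]),np.sin(p[2]))
print("jar",ray("scene",(388,314),.044),"glue",ray("scene",S(497,57),.07),ray("side",(207,268),.0),"buffer",ray("scene",(282,307),.028))
E
python3 fit.py
```

```text
pose [0.537  0.0735 3.588  0.5893] yaw deg 205.57512717541437
[[-0.9, 1.9], [-0.2, 1.1], [0.1, -1.9], [-1.5, 0.0], [0.4, 1.6], [-1.5, 0.2], [-0.3, 0.1], [-1.5, -1.0], [-1.2, 0.4], [-0.2, -1.1], [0.2, -0.8], [-0.4, 1.1], [-1.2, -1.9], [1.1, -0.5], [-1.4, -0.2]]
grip open px [[338.56017228 250.0384059 ]] expect ~ (338.33333333333337, 248.75)
grip 0 [[0.6650106  0.13476056 0.16771474]] tip [[0.67663254 0.14032266 0.18301159]]
grip 0.7 [[0.62723927 0.11668373 0.183     ]] tip [[0.62723927 0.11668373 0.203     ]]
grip 0.9 [[0.61559103 0.11110904 0.18170433]] tip [[0.61200696 0.10939375 0.20130566]]
edge [[0.58534745 0.09663488 0.19890563]] hinge [[0.46487567 0.03897877 0.1       ]]
axis x -0.9020200153261545 -0.43169421116225776
jar [0.65263552 0.24555738 0.044     ] glue [0.38273472 0.00974446 0.07      ] [0.38191676 0.01286309 0.        ] buffer [0.75829616 0.07780557 0.028     ]
```

Emit:
jog_arm([
  [0.02,0.03,0.02],
  [0.03,0.048,0.02],
  [0.03,0.048,0.01],
  [0.03,0.048,0],
  [0.03,0.048,0],
], hand=[0,0,0,0,0], yaw=[0.017,0.017,0.017,0.017,0.015])

```text
time_s: 0.72
position: [0.3363, -0.2902, 0.2643]
tool_rot: [[0.902, 0.432, 0.0], [0.432, -0.902, 0.0], [0.0, -0.0, -1.0]]
ft_force: [0.4, 1.1, -0.6]
grip_width: -0.0002
gripper_force: 0.0
```

Emit:
jog_arm([
  [0.03,0.048,0],
  [0.03,0.048,0],
  [0.03,0.048,0],
  [0.03,0.048,0],
  [0.03,0.048,0],
], hand=[0,0,0,0,0], yaw=[0,0,0,0,0])

```text
time_s: 1.35
position: [0.4863, -0.0502, 0.2642]
tool_rot: [[0.902, 0.432, -0.0], [0.432, -0.902, 0.0], [-0.0, -0.0, -1.0]]
ft_force: [1.0, -0.5, 0.3]
grip_width: 0.0001
gripper_force: 0.0
```

Emit:
jog_arm([
  [0.03,0.048,0],
  [0.03,0.048,0],
  [0.023,0.045,0],
  [0,0,0],
  [0,0,0],
], hand=[0,0,0,0,0], yaw=[0,0,0,0,0])

```text
time_s: 1.98
position: [0.5684, 0.0887, 0.264]
tool_rot: [[0.902, 0.432, -0.001], [0.432, -0.902, -0.0], [-0.001, -0.0, -1.0]]
ft_force: [0.3, 0.2, 0.2]
grip_width: 0.0006
gripper_force: 0.0
```

Emit:
jog_arm([
  [0,0,-0.03],
  [0,0,-0.015],
  [0,0,-0.01],
  [0,0,-0.01],
  [0,0,-0.01],
], hand=[0,0,0,0,0], yaw=[0,0,0,0,0])

```text
time_s: 2.6
position: [0.5688, 0.0887, 0.1891]
tool_rot: [[0.902, 0.432, 0.001], [0.432, -0.902, -0.0], [0.001, 0.0, -1.0]]
ft_force: [0.5, -0.8, -0.0]
grip_width: -0.0003
gripper_force: 0.0
```

Emit:
jog_arm([
  [0,0,-0.008],
  [0,0,-0.008],
  [0,0,-0.008],
  [0,0,-0.008],
  [0,0,-0.008],
], hand=[0,0,0,0,0], yaw=[0,0,0,0,0])

```text
time_s: 3.22
position: [0.5687, 0.089, 0.1488]
tool_rot: [[0.902, 0.432, 0.0], [0.432, -0.902, -0.0], [0.0, 0.0, -1.0]]
ft_force: [0.6, 0.8, 1.5]
grip_width: -0.0004
gripper_force: 0.4
```

Emit:
jog_arm([
  [0,0,-0.006],
  [0,0,-0.006],
  [0,0,-0.004],
  [0,0,-0.003],
  [0,0,-0.003],
], hand=[0,0,0,0,0], yaw=[0,0,0,0,0])

```text
time_s: 3.85
position: [0.5688, 0.089, 0.1273]
tool_rot: [[0.902, 0.432, 0.0], [0.432, -0.902, 0.0], [0.0, 0.0, -1.0]]
ft_force: [0.7, -0.1, 0.8]
grip_width: -0.0001
gripper_force: 0.4
```

Emit:
jog_arm([
  [0,0,-0.001],
  [0,0,-0.001],
  [0,0,0],
  [0,0,0],
  [0,0,0],
], hand=[0,0,0,0,0], yaw=[0,0,0,0,0])

```text
time_s: 4.47
position: [0.5686, 0.089, 0.1253]
tool_rot: [[0.902, 0.432, -0.0], [0.432, -0.902, -0.0], [-0.0, -0.0, -1.0]]
ft_force: [-0.0, -0.4, -1.1]
grip_width: 0.0005
gripper_force: 0.0
```

Emit:
jog_arm([
  [0,0,-0.0005],
  [0,0,-0.0005],
  [0,0,0],
  [0,0,0],
  [0,0,0],
], hand=[0,0,0,0,0], yaw=[0,0,0,0,0])

```text
time_s: 5.1
position: [0.5687, 0.089, 0.1243]
tool_rot: [[0.902, 0.432, -0.0], [0.432, -0.902, 0.0], [-0.0, -0.0, -1.0]]
ft_force: [-0.1, -0.7, 0.5]
grip_width: 0.0002
gripper_force: 0.2
```

```bash
python3 - <<'E'
from rig import env
import numpy as np,cv2
f=[]
for i in range(3):
    I=env.get_image("side");f.append(env.observe()['ft_force'])
print(np.round(f,1)); cv2.imwrite("pics/s1.png",cv2.resize(I[120:290,170:370,::-1],None,fx=3.5,fy=3.5,interpolation=cv2.INTER_CUBIC))
E
```

```text
[[-0.5 -0.2  0.9]
 [-0.1 -0.2 -0.2]
 [ 0.7  0.5  0.7]]
```

View pics/s1.png

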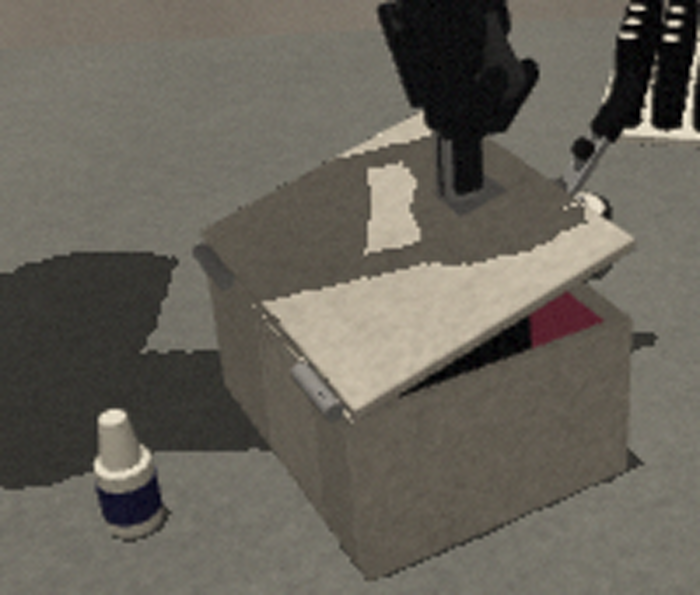

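The side view shows the lid still ajar: its edge corner is at (635,240) and the rim at (630,320), with the fingertips on it at (465,195). I'll measure the angle and compare the fingertip with its projection.

```bash
python3 - <<'E'
from m import *
p=np.load("p.npy");T=lambda P:(proj("side",P)-[170,120])*3.5
for d in(.0,.017,.03):print("tcp-",d,T([.5687,.089,.1243-d]).round())
for a in(0,.1,.15,.2,.25,.3):print(a,T(W(p,[lidpt(a,.166,.102),lidpt(a,.002,.102),lidpt(a,.166,-.102)])).round().tolist())
print(T(W(p,[[-.08,.1,.1],[.08,.1,0]])).round())
E
```

```text
tcp- 0.0 [[459. 223.]]
tcp- 0.017 [[460. 249.]]
tcp- 0.03 [[461. 269.]]
0 [[644.0, 303.0], [357.0, 410.0], [449.0, 159.0]]
0.1 [[643.0, 277.0], [356.0, 410.0], [445.0, 136.0]]
0.15 [[641.0, 264.0], [355.0, 410.0], [443.0, 125.0]]
0.2 [[639.0, 251.0], [354.0, 410.0], [440.0, 114.0]]
0.25 [[636.0, 238.0], [353.0, 411.0], [436.0, 102.0]]
0.3 [[632.0, 226.0], [352.0, 411.0], [431.0, 91.0]]
[[632. 318.]
 [368. 582.]]
```

```bash
python3 - <<'E'
from m import *
import cv2
s=env.observe();I=env.get_image("scene")
cv2.imwrite("pics/c3.png",cv2.resize(I[110:280,260:440,::-1],None,fx=3.5,fy=3.5,interpolation=cv2.INTER_CUBIC))
T=lambda P:(proj("scene",P)-[260,110])*3.5
for d in(-.03,-.015,.0,.017):print("tcp-",d,T([.5687,.089,.1243-d]).round())
p=np.load("p.npy")
for a in(0,.1,.2,.25,.3):print(a,T(W(p,[lidpt(a,.166,.102),lidpt(a,.166,-.102)])).round().tolist())
print(s['position'],s['q'],s['wrist_torque'],s['grip_width'])
E
```

```text
tcp- -0.03 [[310. 341.]]
tcp- -0.015 [[308. 359.]]
tcp- 0.0 [[306. 375.]]
tcp- 0.017 [[304. 394.]]
0 [[106.0, 432.0], [477.0, 501.0]]
0.1 [[106.0, 412.0], [483.0, 481.0]]
0.2 [[106.0, 389.0], [489.0, 458.0]]
0.25 [[106.0, 377.0], [492.0, 446.0]]
0.3 [[107.0, 364.0], [495.0, 433.0]]
[0.5687021  0.0890148  0.12432979] [-2.88306372e+00  2.87971137e+01  7.83689475e+01  1.43067858e-03
  7.28328008e+01  6.15173492e+01] [ 0.05626451 -0.0841066  -0.04666256] 0.0002106302811140231
```

View pics/c3.png

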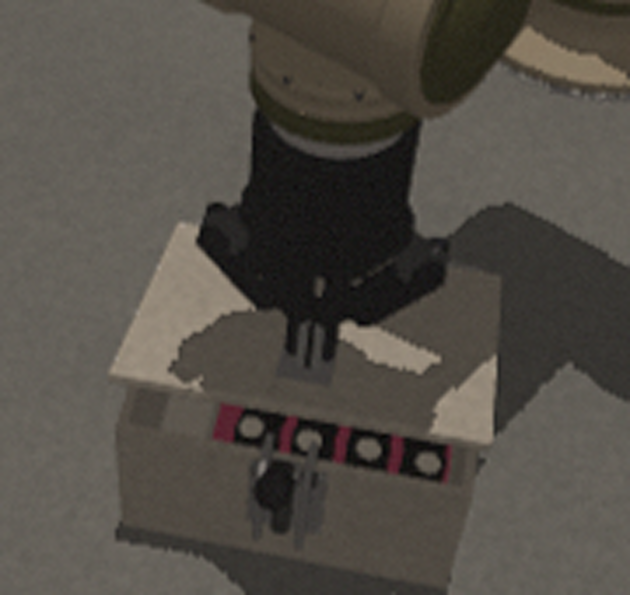

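The scene view shows the closed fingertips on the lid at (310,360) and the catch still open at (275,490). The tips stand about 13 mm above the nominal TCP height, 30 mm off what the overhang predicts. Both cameras put the lid at about 0.25 rad. I'll keep lowering slowly.

Emit:
jog_arm([
  [0,0,-0.004],
  [0,0,-0.004],
  [0,0,-0.004],
  [0,0,-0.004],
  [0,0,-0.004],
], hand=[0,0,0,0,0], yaw=[0,0,0,0,0])

```text
time_s: 5.92
position: [0.5687, 0.089, 0.104]
tool_rot: [[0.902, 0.432, -0.0], [0.432, -0.902, 0.0], [-0.0, -0.0, -1.0]]
ft_force: [1.1, 0.5, 0.5]
grip_width: 0.0001
gripper_force: 0.4
```

Emit:
jog_arm([
  [0,0,-0.002],
  [0,0,-0.001],
  [0,0,-0.001],
  [0,0,0],
  [0,0,0],
], hand=[0,0,0,0,0], yaw=[0,0,0,0,0])

```text
time_s: 6.55
position: [0.5686, 0.089, 0.1003]
tool_rot: [[0.902, 0.432, -0.0], [0.432, -0.902, -0.0], [-0.0, -0.0, -1.0]]
ft_force: [0.1, 0.0, -0.0]
grip_width: -0.0
gripper_force: 0.0
```

Emit:
jog_arm([
  [0,0,-0.001],
  [0,0,-0.001],
  [0,0,-0.001],
  [0,0,0],
  [0,0,0],
], hand=[0,0,0,0,0], yaw=[0,0,0,0,0])

```text
time_s: 7.18
position: [0.5686, 0.089, 0.0972]
tool_rot: [[0.902, 0.432, -0.0], [0.432, -0.902, -0.0], [-0.0, -0.0, -1.0]]
ft_force: [-0.2, 0.1, -0.4]
grip_width: 0.0
gripper_force: 0.0
```

Emit:
jog_arm([
  [0,0,-0.001],
  [0,0,-0.001],
  [0,0,0],
  [0,0,0],
  [0,0,0],
], hand=[0,0,0,0,0], yaw=[0,0,0,0,0])

```text
time_s: 7.8
position: [0.5687, 0.089, 0.0953]
tool_rot: [[0.902, 0.432, -0.0], [0.432, -0.902, -0.0], [-0.0, -0.0, -1.0]]
ft_force: [0.2, 0.4, -0.3]
grip_width: 0.0001
gripper_force: 0.0
```

```bash
python3 - <<'E'
from rig import env
import numpy as np,cv2
I=env.get_image("side")[120:290,190:370,::-1];J=env.get_image("scene")[110:280,260:440,::-1]
cv2.imwrite("pics/c4.png",cv2.resize(np.hstack([I,J]),None,fx=2.2,fy=2.2,interpolation=cv2.INTER_CUBIC))
E
```

```text
(no output)
```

View pics/c4.png

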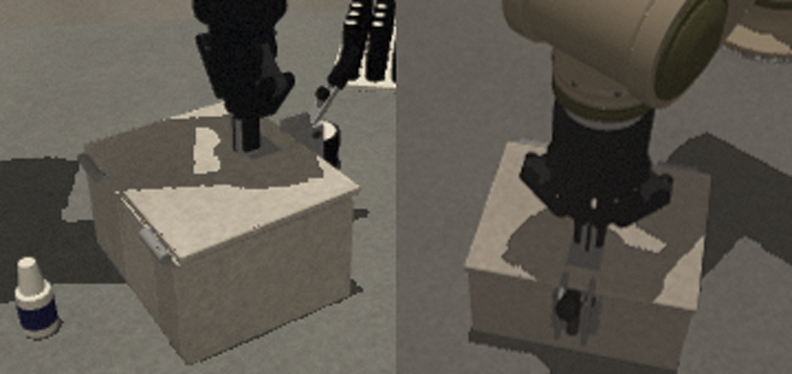

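The lid looks almost flush: its edge corner is at (358,188) in the left half, against about (361,190) predicted for shut. I'll press until the force rises.

Emit:
jog_arm([
  [0,0,-0.001],
  [0,0,-0.001],
  [0,0,0],
  [0,0,0],
  [0,0,0],
], hand=[0,0,0,0,0], yaw=[0,0,0,0,0])

```text
time_s: 8.52
position: [0.5687, 0.089, 0.0933]
tool_rot: [[0.902, 0.432, -0.0], [0.432, -0.902, -0.0], [-0.0, -0.0, -1.0]]
ft_force: [-0.7, 0.1, -1.1]
grip_width: -0.0002
gripper_force: 0.0
```

Emit:
jog_arm([
  [0,0,-0.001],
  [0,0,0],
  [0,0,0],
  [0,0,0],
  [0,0,0],
], hand=[0,0,0,0,0], yaw=[0,0,0,0,0])

```text
time_s: 9.15
position: [0.5687, 0.089, 0.0923]
tool_rot: [[0.902, 0.432, -0.0], [0.432, -0.902, -0.0], [-0.0, -0.0, -1.0]]
ft_force: [-0.6, -0.7, -0.2]
grip_width: -0.0004
gripper_force: 0.0
```

Emit:
jog_arm([
  [0,0,-0.0005],
  [0,0,-0.0005],
  [0,0,0],
  [0,0,0],
  [0,0,0],
], hand=[0,0,0,0,0], yaw=[0,0,0,0,0])

```text
time_s: 9.78
position: [0.5687, 0.089, 0.0913]
tool_rot: [[0.902, 0.432, -0.0], [0.432, -0.902, -0.0], [-0.0, 0.0, -1.0]]
ft_force: [-0.4, -0.2, 0.4]
grip_width: 0.0002
gripper_force: 0.1
```

Emit:
jog_arm([
  [0,0,-0.0005],
  [0,0,-0.0005],
  [0,0,0],
  [0,0,0],
  [0,0,0],
], hand=[0,0,0,0,0], yaw=[0,0,0,0,0])

```text
time_s: 10.4
position: [0.5688, 0.089, 0.091]
tool_rot: [[0.902, 0.432, 0.001], [0.432, -0.902, -0.0], [0.001, 0.0, -1.0]]
ft_force: [-1.5, 0.4, 6.4]
grip_width: -0.0002
gripper_force: 3.2
```

```bash
python3 - <<'E'
from rig import env
import numpy as np,cv2
f=[]
for i in range(4):
    I=env.get_image("side");f.append(env.observe()['ft_force'])
print(np.mean(f,0).round(2)); cv2.imwrite("pics/s2.png",I[:,:,::-1])
E
```

```text
[-1.7  -0.42  6.01]
```

The lid is firmly shut: 6 N at TCP z 0.091, so the tips are really at TCP + 17 mm. Next I'll lift, pass over the lever and come down outside it.

Emit:
jog_arm([
  [0,0,0.01],
  [0,0,0.03],
  [0,0,0.05],
  [0,0,0.05],
  [0.01,0.005,0.03],
], hand=[0,0,0,0,0], yaw=[0,0,0,0,0])

```text
time_s: 11.22
position: [0.5788, 0.0939, 0.2638]
tool_rot: [[0.902, 0.432, 0.004], [0.432, -0.902, -0.0], [0.003, 0.002, -1.0]]
ft_force: [1.2, -0.2, -1.1]
grip_width: 0.0001
gripper_force: 0.0
```

Emit:
jog_arm([
  [0.04,0.019,0],
  [0.045,0.0215,0],
  [0.045,0.021,0],
  [0,0,0],
  [0,0,0],
], hand=[0,0,0,0,0], yaw=[0,0,0,0,0])

```text
time_s: 11.85
position: [0.7083, 0.1554, 0.2604]
tool_rot: [[0.902, 0.432, -0.0], [0.432, -0.902, -0.0], [-0.0, -0.0, -1.0]]
ft_force: [0.1, 0.7, 0.3]
grip_width: 0.0001
gripper_force: 0.0
```

Emit:
jog_arm([
  [0,0,-0.03],
  [0,0,-0.04],
  [0,0,-0.03],
  [0,0,-0.01],
  [0,0,0],
], hand=[0,0,0,0,0], yaw=[0,0,0,0,0])

```text
time_s: 12.48
position: [0.7085, 0.1552, 0.1516]
tool_rot: [[0.902, 0.432, 0.001], [0.432, -0.902, 0.0], [0.001, 0.0, -1.0]]
ft_force: [0.4, -0.9, 0.6]
grip_width: 0.0003
gripper_force: 0.0
```

```bash
python3 - <<'E'
from m import *
import cv2
p=np.load("p.npy");s=env.observe();t=s['position'];c,n=np.cos(p[2]),np.sin(p[2]);d=t[:2]-p[:2]
print("tcp in case",c*d[0]+n*d[1],-n*d[0]+c*d[1],t,s['ft_force'])
I=env.get_image("side")[100:270,250:410,::-1];J=env.get_image("scene")[130:300,260:420,::-1]
cv2.imwrite("pics/c5.png",cv2.resize(np.hstack([I,J]),None,fx=2.5,fy=2.5,interpolation=cv2.INTER_CUBIC))
E
```

```text
tcp in case -0.18990336254833595 0.0003273915434343494 [0.70847524 0.15519917 0.1516067 ] [ 0.38798422 -0.87525563  0.62250611]
```

View pics/c5.png

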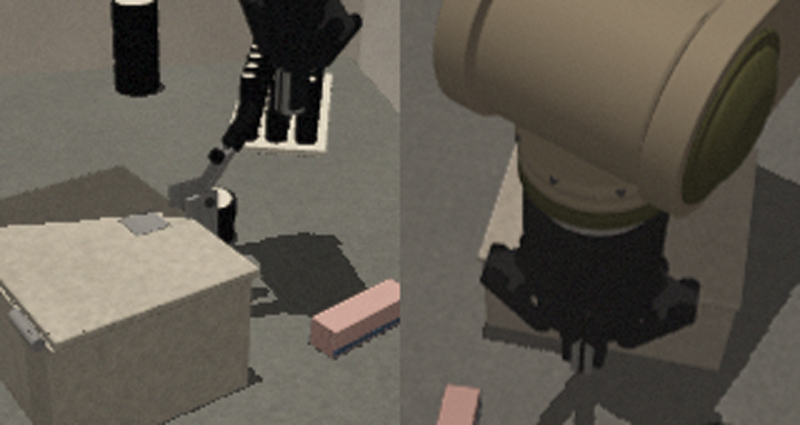

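The side view (left half) shows the lid flat, the lever at about (190,195)–(240,130) and the fingertips at about (290,110). I'll check where the grip and tips should appear.

```bash
python3 - <<'E'
from m import *
p=np.load("p.npy");T=lambda P:((proj("side",P)-[250,100])*2.5).round().tolist()
for t in(0,.2):print(t,T(W(p,[grip(t,r) for r in(0,.045,.065,.085)])))
print(T([.7085,.1552,.1516]),T([.7085,.1552,.1686]),T([.7085,.1552,.1856]))
E
```

```text
0 [[198.0, 195.0], [228.0, 147.0], [241.0, 126.0], [255.0, 105.0]]
0.2 [[198.0, 195.0], [220.0, 144.0], [230.0, 120.0], [241.0, 97.0]]
[[288.0, 131.0]] [[289.0, 112.0]] [[290.0, 93.0]]
```

Emit:
jog_arm([
  [-0.006,-0.003,-0.002],
  [-0.004,-0.002,-0.002],
  [-0.0018,-0.0009,0],
  [0,0,0],
  [0,0,0],
], hand=[0,0,0,0,0], yaw=[0,0,0,0,0])

```text
time_s: 13.2
position: [0.697, 0.1496, 0.1464]
tool_rot: [[0.902, 0.432, 0.0], [0.432, -0.902, 0.0], [0.0, 0.0, -1.0]]
ft_force: [0.1, -1.1, 0.7]
grip_width: 0.0004
gripper_force: 0.0
```

Emit:
jog_arm([
  [-0.0027,-0.0013,0.0015],
  [-0.0027,-0.0013,0.0022],
  [-0.0027,-0.0013,0.0022],
  [-0.0027,-0.0013,0.0022],
  [0,0,0],
], hand=[0,0,0,0,0], yaw=[0,0,0,0,0])

```text
time_s: 13.82
position: [0.6863, 0.1445, 0.155]
tool_rot: [[0.902, 0.432, 0.001], [0.432, -0.902, 0.0], [0.001, 0.0, -1.0]]
ft_force: [3.7, 1.4, 0.5]
grip_width: -0.0001
gripper_force: 2.4
```

Emit:
jog_arm([
  [-0.0036,-0.0017,0.0022],
  [-0.0036,-0.0017,0.0022],
  [-0.0036,-0.0017,0.002],
  [-0.0036,-0.0017,0.0018],
  [0,0,0],
], hand=[0,0,0,0,0], yaw=[0,0,0,0,0])

```text
time_s: 14.45
position: [0.6726, 0.1378, 0.1644]
tool_rot: [[0.902, 0.432, 0.004], [0.432, -0.902, 0.001], [0.004, 0.001, -1.0]]
ft_force: [5.0, 2.9, 4.1]
grip_width: 0.0001
gripper_force: 3.0
```

Emit:
jog_arm([
  [-0.0036,-0.0017,0.0015],
  [-0.0036,-0.0017,0.0012],
  [-0.0036,-0.0017,0.001],
  [-0.0036,-0.0017,0.001],
  [0,0,0],
], hand=[0,0,0,0,0], yaw=[0,0,0,0,0])

```text
time_s: 15.08
position: [0.6569, 0.1306, 0.1673]
tool_rot: [[0.902, 0.432, -0.001], [0.432, -0.902, -0.0], [-0.001, -0.0, -1.0]]
ft_force: [2.8, 0.7, 3.0]
grip_width: 0.0004
gripper_force: 1.4
```

Emit:
jog_arm([
  [-0.0045,-0.0022,0],
  [-0.0045,-0.0022,0],
  [-0.0045,-0.0022,0],
  [-0.0045,-0.0022,0],
  [0,0,0],
], hand=[0,0,0,0,0], yaw=[0,0,0,0,0])

```text
time_s: 15.7
position: [0.6387, 0.1218, 0.1672]
tool_rot: [[0.902, 0.432, -0.001], [0.432, -0.902, -0.0], [-0.001, -0.0, -1.0]]
ft_force: [-0.4, 0.4, 0.7]
grip_width: -0.0003
gripper_force: 0.4
```

Emit:
jog_arm([
  [-0.0045,-0.0022,0],
  [-0.0045,-0.0022,0],
  [-0.0045,-0.0022,0],
  [-0.0045,-0.0022,0],
  [0,0,0],
], hand=[0,0,0,0,0], yaw=[0,0,0,0,0])

```text
time_s: 16.32
position: [0.621, 0.113, 0.1674]
tool_rot: [[0.902, 0.432, -0.0], [0.432, -0.902, -0.0], [-0.0, -0.0, -1.0]]
ft_force: [-0.9, -0.4, -0.7]
grip_width: -0.0003
gripper_force: 0.0
```

Force is gone, so the lever has probably snapped over. I'll lift clear and look.

Emit:
jog_arm([
  [0.005,0.0025,0.02],
  [0,0,0.04],
  [0,0,0.05],
  [0,0,0.04],
  [0,0,0],
], hand=[0,0,0,0,0], yaw=[0,0,0,0,0])

```text
time_s: 16.95
position: [0.6271, 0.1158, 0.3208]
tool_rot: [[0.902, 0.432, 0.007], [0.432, -0.902, -0.0], [0.006, 0.003, -1.0]]
ft_force: [-0.9, -0.6, -0.6]
grip_width: -0.0002
gripper_force: 0.0
```

```bash
python3 - <<'E'
from m import *
import cv2
I=env.get_image("side")[100:290,190:420,::-1]
cv2.imwrite("pics/c6.png",cv2.resize(I,None,fx=3,fy=3,interpolation=cv2.INTER_CUBIC))
p=np.load("p.npy");T=lambda P:((proj("side",P)-[190,100])*3).round().tolist()
print(T(W(p,[grip(2.27,r) for r in(0,.045,.085)])),T(W(p,lidpt(0,.166,.102))),T(W(p,[[.08,.1,0],[-.08,.1,0]])))
E
```

```text
[[417.0, 233.0], [360.0, 251.0], [306.0, 268.0]] [[492.0, 320.0]] [[256.0, 559.0], [477.0, 461.0]]
```

View pics/c6.png

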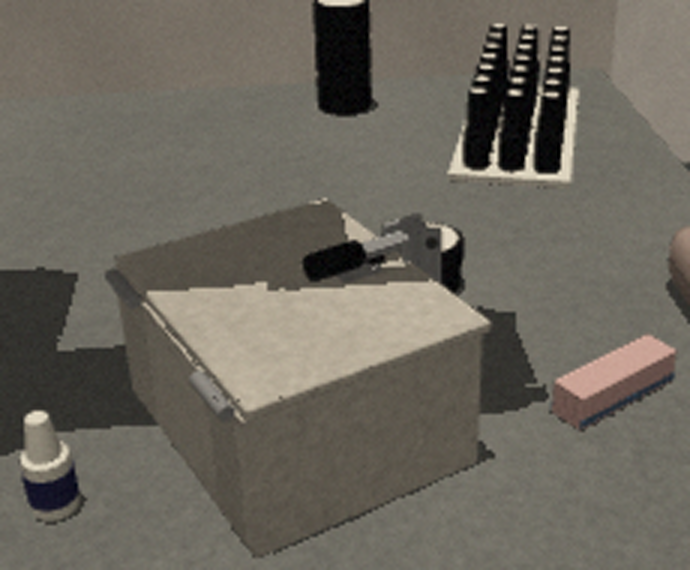

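The lever lies locked over the shut lid: its grip runs from (306,265) to (365,253), as predicted for 2.27 rad. The case corners, (258,553) and (488,323), are where they were. The arm is clear, so I'll hand in.

```bash
python3 -c "
from rig import env
print(env.close_job())"
```

```text
the job is handed in; nothing more can be done
None
```

The lid is shut and the catch is locked over it. In the last picture the case, glue and buffer stood where they were, the jar was mostly hidden but never approached, and the arm was clear. The job is handed in, but no verdict came back.

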